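Seat the red stopcock plug on the model-excavator bench

ROBOT

A 6-joint arm with a two-finger parallel gripper is mounted at the origin on the work surface. World frame = base frame: x ahead of the robot, y to its left, z up, the work surface at z = 0. Lengths are in mm, angles in rad, forces in N, time in s.
With the tool pointing down it reaches from about 400 to 925 mm from the base axis. Payload 12.5 kg.
Tool frame: the origin (TCP) lies between the finger pads; the fingertips stand 19 mm ahead of it and the grasp point (between the pads) is the TCP; z points along the fingers, y is the line along which they close (so a half turn about z gives the same grasp; the last joint's range is limited). The gripper opens to 95 mm and grips with 3 to 60 N. Pads are 20 mm wide; open, the fingers measure 119 mm over their backs; the gripper's body (75 mm by 180 mm) begins 59 mm behind the grasp point.
Start: joints at [1.079, 0.491, 1.559, -0, 1.092, -0.106], TCP at [235.172, 579.084, 233.661] pointing down, gripper open.
Joint ranges: [-3.1, 3.1], [-0.84, 2.19], [0.05, 2.79], [-1.13, 4.28], [0.06, 2.93], [-2.69, 2.69]. Speed limits (rad/s): [2.22, 2.22, 2.79, 3.14, 3.14, 3.14].

INTERFACE

Orientations are given as a unit quaternion [x, y, z, w].
In Python, from cell import robot gives the robot as it stands.
- The arm moves only by the tool step_arm, never from a script. Its argument "moves" is a list of rows, each an object with "travel": the shift along the world's x, y, z normalised to -1 to 1, where 1 is 50 mm, a list of three; "dr": the turn, a rotation vector about the world's x, y, z normalised to -1 to 1, where 1 is 6 degrees, a list of three. A call has exactly 10 rows; each row shifts and turns the commanded pose from where the row before left it; what a row does not reach is not made up. A row lasts 1/8 s, in which the tool goes at most 62.5 mm and 10.7 degrees, less where a joint would pass 70% of its speed; a pose out of reach is approached as far as the arm can. A call with a number of a shift or a turn outside -1 to 1 is refused whole. A call with a gripper value outside its range is refused whole. "fingers" is the opening, from 0 (shut) to 1 (fully open), set as the call begins (left out, the last holds). The fingers move at their own pace and stop on an object; "newtons" is the grip in N (left out, the last holds). Time passes only in rows, so rows that do not move let the fingers close, or fill a call up. It gives the time, the measured TCP pose, the force, the opening and the grip force at its end, in the units of the state.
- robot.read_state(): the state, without advancing time (a new reading comes with each control period).
- robot.read_camera(name): name is "scene" or "top"; returns (picture, depth): 420x560x3 uint8, red, green, blue; 420x560 float32, mm along the optical axis (not along the pixel's ray), 0 where there is no reading.
- robot.camera_params(name): a dict with "K" (3x3 intrinsics, pixels), "T" (4x4, takes a point from camera to world coordinates). Camera axes: x right, y down, z forward; pixel columns grow to the right and rows downward; lengths in mm; the calibration is good to about 2 mm. A picture is of the moment at which its call begins. camera_params takes no time and is no camera call.
- robot.close_job(): hands the job in; it is judged then, once.
The state is a dict: "clock": time; "qpos": joint angles; "qd": joint speeds; "effort": joint torques, N m; "position": TCP position; "orientation": TCP orientation; "wrist_force": force on the tool from outside, world axes, zero at the start; "moment": the same for the moment, N m; "opening": finger opening in mm; "gripper_force": force on a finger pad.
Only numpy, scipy, OpenCV 4.12 (cv2) and the standard library are available. Lean on these libraries where they do the work, as an engineer would, in place of code of your own. Each camera call takes 0.05 s, during which the arm holds its last target. There are 200 camera calls.

TASK

The tapered plug of the red-handled stopcock has been drawn up for greasing. Take its handle and turn it clockwise (seen from above) while pressing it down, both together at an even pace, until the plug is fully home and the handle stands square across the copper pipe; then let go. Leave the blue-handled stopcock as it is.

Things in the scene. Friction and masses are not known exactly. Their poses are not given: they have to be found in the camera images.
- red_handle (a point): Centre of the red handle, on the plug's axis: an upright plastic bar 44 mm long (x), 12 wide (y), 24 tall (z up), to be gripped across its width from above. It moves with the plug. It stands on a stem 12 mm across; 25 mm below this centre is the top of the plug's steel collar (32 mm across, 4 thick). Bolted brass body 50 x 36 mm, foot plate 76 x 56. Home, this centre is 77 mm above the bench.
- red_press (a joint): How far the red plug is pressed in, m: 0 = 12 mm proud (gap between collar and the brass boss, which is 36 mm across, its top 48 mm above the bench); 0.012 = fully home, collar on boss (hard stop). Starts at 0 to 0.002. Friction about 5 N all the way; stays where it is left.
- red_turn (a joint): Angle of the red handle from the line of the copper pipe, rad, growing clockwise seen from above: 0 = along the pipe, 1.571 = square across. Starts at 0.1 to 0.4. Friction about 0.06 N m; stays where it is left; its stops are at -0.3 and 2.2. The pipe ends (12 mm across, 22 mm above the bench) stick out 68 mm either side of the axis.
- blue_end (a point): One end of the blue handle at mid-height, 22 mm from its plug's axis; x points from the axis to this end, z up. The blue stopcock is the same as the red but for its colour and stands 0.18 to 0.51 m from it; its plug is up to 6 mm in and moves as easily. To be left as it is.

How it is judged (in metres and radians):
On the way:
1. the red plug turns and sinks together: on the way it is part-way turned (0.55 to 1.3 rad) while part-way in (2.5 to 9.5 mm) (value of joint red_turn between 0.55 and 1.3 rad and value of joint red_press between 0.0025 and 0.0095 m), for 0.1 s.
At the end, for the whole second after the job is handed in: The red plug is home (pressed in more than 10 of its 12 mm), its handle is square across the pipe within 0.22 rad (12.5 degrees), and it is at rest and released (value of joint red_press above 0.01 m and value of joint red_turn between 1.351 and 1.791 rad and velocity of joint red_turn between -0.05 and 0.05 rad/s); the robot touches nothing.
It fails at once if the blue stopcock's handle is shifted by more than 6 mm (pressed, lifted or turned) (distance of blue_end from where it was at the start of the episode above 0.006 m).
It also fails if it takes over 38 s, if anything falls off the work surface, if the arm or the gripper's body presses on something with over 40 N, if the wrist force passes 120 N, or if a joint passes its speed limit or range.

## Working session

There is one attempt and no reset: what is moved stays moved. The work goes in short steps, Python scripts to look and compute and a tool call to move; the robot and the scene stay as the last step left them, time stands still between calls to the robot, and variables do not carry over. Pictures are saved under pics/ and viewed, at most 10 in all, crops included, and the job is handed in when it is done.

Besides the shell and the picture viewer there is one more tool, called after ">>>" as name(argument=value, ...), one argument or row to a line, values as JSON. step_arm: Moves the arm, as the interface text tells. Scaled input: -1 to 1 covers 50 mm each way for a shift and 6 degrees each way for a turn. Its arguments: {"type":"object","properties":{"moves":{"type":"array"},"fingers":{"type":"number"},"newtons":{"type":"number"}},"required":["moves"]}

```bash
mkdir -p pics
cat > h.py <<'E'
import numpy as np, cv2
from cell import robot
def grab(n,f=None):
    im,d=robot.read_camera(n); p=robot.camera_params(n)
    K=np.array(p["K"]);T=np.array(p["T"])
    v,u=np.mgrid[:420,:560]
    c=np.stack([(u-K[0,2])/K[0,0]*d,(v-K[1,2])/K[1,1]*d,d],-1)
    P=c@T[:3,:3].T+T[:3,3]
    P[d==0]=np.nan
    if f: cv2.imwrite(f,im[:,:,::-1])
    return im,P
def mask(im,col):
    h=cv2.cvtColor(im,cv2.COLOR_RGB2HSV)
    H,S,V=h[...,0],h[...,1],h[...,2]
    m=((H<6)|(H>174)) if col=="red" else ((H>100)&(H<130))
    return m&(S>130)&(V>50)
E
python3 - <<'E'
from h import *
for n in("scene","top"):
    im,P=grab(n,f"pics/{n}0.png")
    for c in("red","blue"):
        m=mask(im,c)&(P[...,2]>20)
        v,u=np.nonzero(m)
        if len(v)<5: print(n,c,len(v));continue
        Q=P[m]; t=Q[Q[:,2]>np.percentile(Q[:,2],98)-6]
        r=cv2.minAreaRect(t[:,:2].astype(np.float32))
        print(n,c,len(v),u.min(),u.max(),v.min(),v.max(),np.median(Q,0).round(1),Q.min(0).round(),Q.max(0).round(),r)
a=cv2.imread("pics/scene0.png");b=cv2.imread("pics/top0.png")
cv2.imwrite("pics/both.png",cv2.resize(np.vstack([a,b])if 0 else np.hstack([a,b]),(800,300)))
E
```

```text
scene red 241 246 264 123 144 [ 497.1 -172.1   97.2] [ 473. -186.   78.] [ 517. -165.  103.] ((494.9638977050781, -175.33261108398438), (44.45600128173828, 12.994571685791016), 15.791715621948242)
scene blue 136 352 376 327 356 [584.7 232.4  97.7] [573. 213.  84.] [586. 256. 102.] ((579.4360961914062, 234.63279724121094), (43.35857009887695, 12.269369125366211), 89.9432144165039)
top red 126 379 394 240 268 [ 494.  -172.1   98.7] [ 473. -185.   79.] [ 515. -165.  103.] ((493.6204528808594, -175.9578094482422), (42.291099548339844, 12.803792953491211), 17.020587921142578)
top blue 80 103 131 191 199 [572.4 232.4  98.5] [572. 212.  87.] [583. 254. 104.] ((577.6744384765625, 232.93873596191406), (41.76932907104492, 10.920695304870605), 89.82474517822266)
```

View pics/scene0.png

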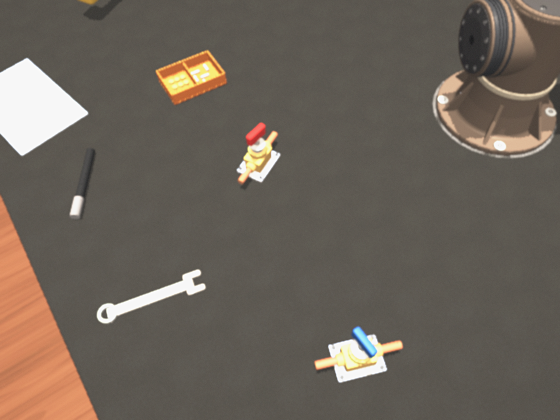

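View pics/top0.png

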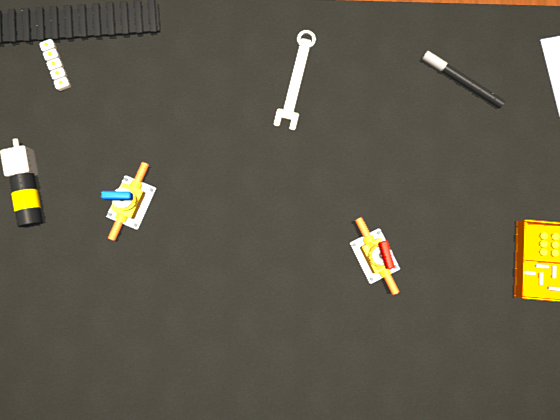

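Scene: red handle near (256,133), blue near (364,342). Top: red handle near (387,254), with its pipe running from (359,220) to (396,292) and the handle slightly clockwise of it. Next I measure the pipe line and the tool yaw.

Run:
```python
from h import *
from scipy.spatial.transform import Rotation as R
for n in("top","scene"):
    im,P=grab(n)
    h=cv2.cvtColor(im,cv2.COLOR_RGB2HSV); print(n)
    r=np.hypot(P[...,0]-494,P[...,1]+175.7)
    m=(h[...,0]>6)&(h[...,0]<20)&(h[...,1]>100)&(P[...,2]>14)&(P[...,2]<34)&(r<80)&(r>42)
    Q=P[m]; l=cv2.fitLine(Q[:,:2].astype(np.float32),cv2.DIST_HUBER,0,.01,.01).ravel()
    print(len(Q),l,np.degrees(np.arctan2(l[1],l[0])),"axis offset",(494-l[2])*-l[1]+(-175.7-l[3])*l[0])
    s=(Q[:,:2]-l[2:])@l[:2]; print("pipe mid",l[2:]+l[:2]*(s.min()+s.max())/2,s.max()-s.min())
    a=mask(im,"red")&(P[...,2]>96)&(r<40)
    print("handle",cv2.minAreaRect(P[a][:,:2].astype(np.float32)),np.median(P[a][:,2]))
s=robot.read_state(); print(s["clock"],s["position"],R.from_quat(s["orientation"]).as_matrix().round(3))
```

```text
top
66 [   0.8661544     0.49977657  480.08386    -183.93329   ] 29.985218 axis offset 0.17634201
pipe mid [ 493.10850987 -176.41798424] 135.53547321385295
handle ((493.5753173828125, -175.48736572265625), (42.24503707885742, 11.924581527709961), 15.333614349365234) 99.99964510090422
scene
61 [ 8.9557886e-01  4.4490278e-01  5.0365289e+02 -1.6731641e+02] 26.417118 axis offset -3.2135677
pipe mid [ 493.45791771 -172.38103322] 136.6763811353539
handle ((494.9679260253906, -175.2822265625), (42.99129104614258, 12.92023754119873), 19.692333221435547) 99.9917078507267
0.2 [235.11185572 578.96407503 233.29617545] [[-0.927  0.376 -0.   ]
 [ 0.376  0.927 -0.001]
 [ 0.    -0.001 -1.   ]]
```

>>> step_arm(
  moves=[
    {"travel":[0.4,-0.8,0],"dr":[0,0,0.325]},
    {"travel":[0.4,-0.8,0],"dr":[0,0,0.325]},
    {"travel":[0.4,-0.8,0],"dr":[0,0,0.325]},
    {"travel":[0.4,-0.8,0],"dr":[0,0,0.325]},
    {"travel":[0.4,-0.8,0],"dr":[0,0,0.325]},
    {"travel":[0.4,-0.8,0],"dr":[0,0,0.325]},
    {"travel":[0.4,-0.8,0],"dr":[0,0,0.325]},
    {"travel":[0.4,-0.8,0],"dr":[0,0,0.325]},
    {"travel":[0.4,-0.8,0],"dr":[0,0,0.325]},
    {"travel":[0.4,-0.8,0],"dr":[0,0,0.325]},
  ],
  fingers=0.5,
  newtons=30,
)

```text
clock: 1.45
position: [435.7, 177.7, 233.7]
orientation: [0.022, 1.0, 0.0, 0.0]
wrist_force: [0.3, 1.1, 0.7]
opening: 47.7
gripper_force: 0.0
```

>>> step_arm(
  moves=[
    {"travel":[0.12,-0.72,0],"dr":[0,0,0.325]},
    {"travel":[0.12,-0.72,0],"dr":[0,0,0.325]},
    {"travel":[0.12,-0.72,0],"dr":[0,0,0.325]},
    {"travel":[0.12,-0.72,0],"dr":[0,0,0.325]},
    {"travel":[0.12,-0.72,0],"dr":[0,0,0.325]},
    {"travel":[0.12,-0.72,0],"dr":[0,0,0.325]},
    {"travel":[0.12,-0.72,0],"dr":[0,0,0.325]},
    {"travel":[0.12,-0.72,0],"dr":[0,0,0.325]},
    {"travel":[0.12,-0.66,0],"dr":[0,0,0.325]},
    {"travel":[0.1,-0.66,0],"dr":[0,0,0.325]},
  ],
)

```text
clock: 2.7
position: [494.2, -176.1, 233.6]
orientation: [-0.147, 0.989, 0.0, -0.0]
wrist_force: [0.8, 1.0, 0.1]
opening: 47.5
gripper_force: 0.0
```

>>> step_arm(
  moves=[
    {"travel":[0,0.01,-0.38],"dr":[0,0,0]},
    {"travel":[0,0,-0.38],"dr":[0,0,0]},
    {"travel":[0,0,-0.38],"dr":[0,0,0]},
    {"travel":[0,0,-0.38],"dr":[0,0,0]},
    {"travel":[0,0,-0.38],"dr":[0,0,0]},
    {"travel":[0,0,-0.38],"dr":[0,0,0]},
    {"travel":[0,0,-0.38],"dr":[0,0,0]},
    {"travel":[0,0,-0.1],"dr":[0,0,0]},
    {"travel":[0,0,-0.09],"dr":[0,0,0]},
    {"travel":[0,0,0],"dr":[0,0,0]},
  ],
)

```text
clock: 3.95
position: [494.3, -174.5, 91.4]
orientation: [-0.147, 0.989, -0.0, 0.0]
wrist_force: [0.2, -0.2, 0.4]
opening: 47.4
gripper_force: 0.0
```

>>> step_arm(
  moves=[
    {"travel":[0,0,0],"dr":[0,0,0]},
    {"travel":[0,0,0],"dr":[0,0,0]},
    {"travel":[0,0,0],"dr":[0,0,0]},
    {"travel":[0,0,0],"dr":[0,0,0]},
    {"travel":[0,0,0],"dr":[0,0,0]},
    {"travel":[0,0,0],"dr":[0,0,0]},
    {"travel":[0,0,0],"dr":[0,0,0]},
    {"travel":[0,0,0],"dr":[0,0,0]},
    {"travel":[0,0,0],"dr":[0,0,0]},
    {"travel":[0,0,0],"dr":[0,0,0]},
  ],
  fingers=0,
  newtons=20,
)

```text
clock: 5.2
position: [494.4, -174.9, 91.3]
orientation: [-0.147, 0.989, -0.0, 0.0]
wrist_force: [-0.0, -6.6, 0.1]
opening: 11.6
gripper_force: 20.0
```

Run:
```python
from h import *
s=robot.read_state()
for k in("clock","position","wrist_force","moment","opening","gripper_force"):print(k,np.round(s[k],2))
im,P=grab("scene")
cv2.imwrite("pics/grip.png",cv2.resize(im[80:210,180:340,::-1],None,fx=4,fy=4))
```

```text
clock 5.2
position [ 494.38 -174.89   91.28]
wrist_force [-0.02 -6.56  0.14]
moment [-0.92  0.08 -0.08]
opening 11.63
gripper_force 20.0
```

View pics/grip.png

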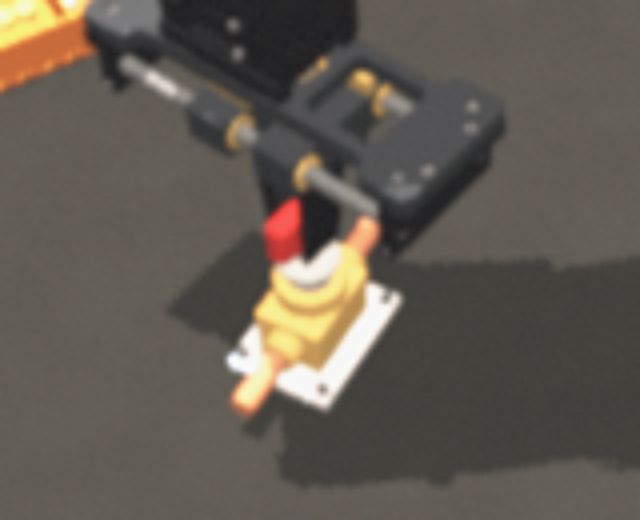

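The handle is gripped (opening 11.6 mm, a red end visible near (285,230) in the crop). A small side force shows the grip is slightly off-centre, so I ease that and start turning and pressing.

>>> step_arm(
  moves=[
    {"travel":[0,-0.012,0],"dr":[0,0,0]},
    {"travel":[0,0,-0.012],"dr":[0,0,-0.65]},
    {"travel":[0,0,-0.012],"dr":[0,0,-0.65]},
    {"travel":[0,0,-0.012],"dr":[0,0,-0.65]},
    {"travel":[0,0,-0.012],"dr":[0,0,-0.65]},
    {"travel":[0,0,-0.012],"dr":[0,0,-0.65]},
    {"travel":[0,0,-0.012],"dr":[0,0,-0.65]},
    {"travel":[0,0,-0.012],"dr":[0,0,-0.65]},
    {"travel":[0,0,-0.012],"dr":[0,0,-0.65]},
    {"travel":[0,0,-0.012],"dr":[0,0,-0.65]},
  ],
  newtons=35,
)

```text
clock: 6.5
position: [494.4, -175.0, 86.1]
orientation: [0.159, 0.987, -0.0, 0.0]
wrist_force: [0.4, -1.6, 3.9]
opening: 11.6
gripper_force: 35.0
```

Run:
```python
from h import *
s=robot.read_state()
for k in("clock","position","orientation","wrist_force","moment","opening","gripper_force"):print(k,np.round(s[k],3))
im,P=grab("scene")
cv2.imwrite("pics/mid.png",cv2.resize(im[80:210,180:340,::-1],None,fx=4,fy=4))
```

```text
clock 6.5
position [ 494.401 -175.019   86.056]
orientation [ 0.159  0.987 -0.     0.   ]
wrist_force [ 0.362 -1.563  3.925]
moment [-0.256 -0.104  0.034]
opening 11.643
gripper_force 35.001
```

View pics/mid.png

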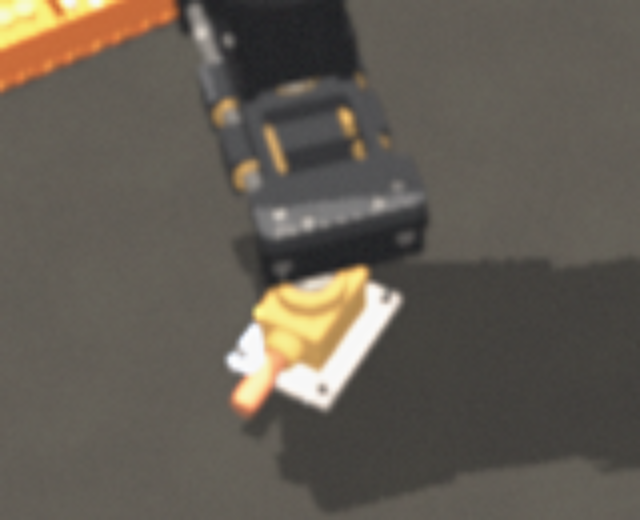

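The tool hides the handle now, and the plug has turned and sunk together (z down 5.2 mm, 35° turned, 4 N reaction). I carry on at the same pace.

>>> step_arm(
  moves=[
    {"travel":[0,0,-0.012],"dr":[0,0,-0.65]},
    {"travel":[0,0,-0.012],"dr":[0,0,-0.65]},
    {"travel":[0,0,-0.012],"dr":[0,0,-0.65]},
    {"travel":[0,0,-0.012],"dr":[0,0,-0.65]},
    {"travel":[0,0,-0.012],"dr":[0,0,-0.65]},
    {"travel":[0,0,-0.012],"dr":[0,0,-0.65]},
    {"travel":[0,0,-0.012],"dr":[0,0,-0.65]},
    {"travel":[0,0,-0.012],"dr":[0,0,-0.65]},
    {"travel":[0,0,-0.012],"dr":[0,0,-0.65]},
    {"travel":[0,0,-0.006],"dr":[0,0,-0.65]},
  ],
)

```text
clock: 7.8
position: [494.4, -175.1, 80.3]
orientation: [0.479, 0.878, 0.0, 0.0]
wrist_force: [1.3, -1.6, 3.6]
opening: 11.5
gripper_force: 35.0
```

Run:
```python
from h import *
s=robot.read_state()
for k in("clock","position","orientation","wrist_force","moment","opening","gripper_force"):print(k,np.round(s[k],3))
```

```text
clock 7.8
position [ 494.445 -175.059   80.32 ]
orientation [0.479 0.878 0.    0.   ]
wrist_force [ 1.278 -1.636  3.647]
moment [-0.355 -0.112  0.055]
opening 11.499
gripper_force 35.001
```

>>> step_arm(
  moves=[
    {"travel":[0,0,-0.006],"dr":[0,0,-0.35]},
    {"travel":[0,0,-0.006],"dr":[0,0,-0.35]},
    {"travel":[0,0,-0.006],"dr":[0,0,0]},
    {"travel":[0,0,-0.006],"dr":[0,0,0]},
    {"travel":[0,0,-0.006],"dr":[0,0,0]},
    {"travel":[0,0,-0.006],"dr":[0,0,0]},
    {"travel":[0,0,0],"dr":[0,0,0]},
    {"travel":[0,0,0],"dr":[0,0,0]},
    {"travel":[0,0,0],"dr":[0,0,0]},
    {"travel":[0,0,0],"dr":[0,0,0]},
  ],
)

```text
clock: 9.05
position: [494.5, -175.1, 79.6]
orientation: [0.511, 0.86, 0.0, 0.001]
wrist_force: [-2.6, -0.1, 21.4]
opening: 11.8
gripper_force: 35.0
```

The hard stop is reached: 21 N, with z stalled at 79.6. I let go and rise.

>>> step_arm(
  moves=[
    {"travel":[0,0,0.02],"dr":[0,0,0]},
    {"travel":[0,0,0],"dr":[0,0,0]},
    {"travel":[0,0,0],"dr":[0,0,0]},
    {"travel":[0,0,0],"dr":[0,0,0]},
    {"travel":[0,0,0],"dr":[0,0,0]},
    {"travel":[0,0,0],"dr":[0,0,0]},
    {"travel":[0,0,0],"dr":[0,0,0]},
    {"travel":[0,0,0],"dr":[0,0,0]},
    {"travel":[0,0,0],"dr":[0,0,0]},
    {"travel":[0,0,0],"dr":[0,0,0]},
  ],
  fingers=0.45,
)

```text
clock: 10.3
position: [494.2, -175.0, 79.3]
orientation: [0.511, 0.86, 0.0, 0.0]
wrist_force: [-0.9, -0.4, -0.1]
opening: 42.8
gripper_force: 0.0
```

>>> step_arm(
  moves=[
    {"travel":[0,0,0.1],"dr":[0,0,0]},
    {"travel":[0,0,0.3],"dr":[0,0,0]},
    {"travel":[0,0,0.5],"dr":[0,0,0]},
    {"travel":[0,0,0.5],"dr":[0,0,0]},
    {"travel":[0,0,0.5],"dr":[0,0,0]},
    {"travel":[0,0.5,0.5],"dr":[0,0,0]},
    {"travel":[0,0.8,0.3],"dr":[0,0,0]},
    {"travel":[0,0.8,0],"dr":[0,0,0]},
    {"travel":[0,0.8,0],"dr":[0,0,0]},
    {"travel":[0,0.8,0],"dr":[0,0,0]},
  ],
)

```text
clock: 11.55
position: [494.0, 11.2, 215.5]
orientation: [0.511, 0.86, 0.0, 0.001]
wrist_force: [-0.6, 0.6, -0.3]
opening: 43.1
gripper_force: 0.0
```

Run:
```python
from h import *
for n in("top","scene"):
    im,P=grab(n,f"pics/{n}9.png")
    h=cv2.cvtColor(im,cv2.COLOR_RGB2HSV)
    r=np.hypot(P[...,0]-494,P[...,1]+175.7)
    a=mask(im,"red")&(P[...,2]>80)&(r<40)
    print(n,a.sum(),cv2.minAreaRect(P[a][:,:2].astype(np.float32)) if a.sum()>4 else 0,np.median(P[a][:,2]))
    m=(h[...,0]>6)&(h[...,0]<20)&(h[...,1]>100)&(P[...,2]>14)&(P[...,2]<34)&(r<80)&(r>42)
    l=cv2.fitLine(P[m][:,:2].astype(np.float32),cv2.DIST_HUBER,0,.01,.01).ravel();print(np.degrees(np.arctan2(l[1],l[0])),m.sum())
    cv2.imwrite(f"pics/end_{n}.png",cv2.resize(im[80:210,180:340,::-1] if n=="scene" else im[190:320,300:460,::-1],None,fx=4,fy=4))
```

```text
top 186 ((493.5635986328125, -175.3903045654297), (12.03620433807373, 43.328895568847656), 26.694259643554688) 89.24407468605489
27.14236 112
scene 171 ((495.28192138671875, -175.15135192871094), (14.973440170288086, 42.931175231933594), 30.461374282836914) 87.73290447447744
25.44305 62
```

View pics/end_scene.png

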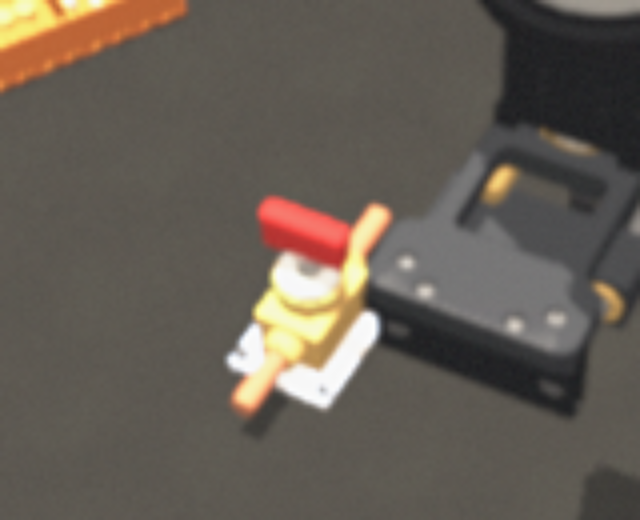

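View pics/end_top.png

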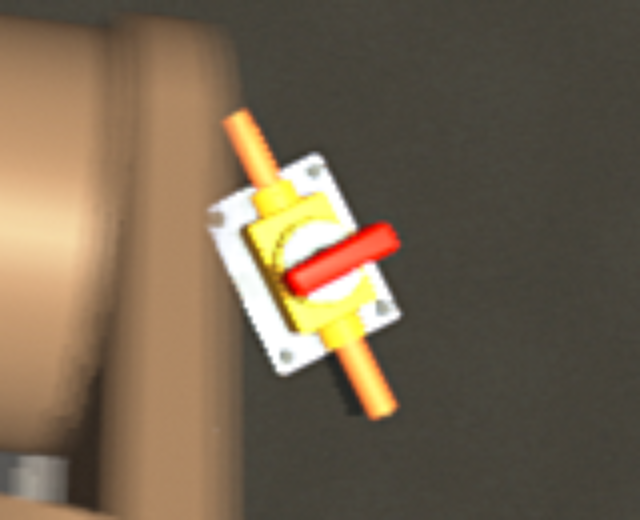

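Both pictures show the red handle square across the pipe (scene crop about (305,232), top crop about (343,258)) within about 3°. Its top is at about 88–89 mm, which matches the home height of 89, and the gripper is clear.

```bash
python3 -c "
from cell import robot
print(robot.close_job())"
```

```text
the job is handed in; nothing more can be done
None
```

The red plug is pressed fully home with its handle square across the pipe (within about 3–5° by camera) and released, the blue stopcock was never approached, and the job is handed in; no verdict was returned.

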